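Size worn core bits in the hole gauge

TASK

The size marks have worn off these diamond core bits. Starting with the thickest bit and going on to the thinnest, push each one's nose right through holes of the gauge plate in the vice, stepping down until the next smaller hole stops it, pressing lightly (never over 20 N) because the diamond rim chips. Lay each bit down, nose to the back wall, in the tray bay that matches the smallest hole it passed, and leave the other things on the ledge alone.

Things in the scene. Friction and masses are not known exactly. Their poses are not given: they have to be found in the camera images.
- bit_a: diamond core bit, the thickest; may be absent. Steel barrel 55 mm long, 10 to 30 mm across in steps of 5 (which: to be gauged; no two alike), then a round shank 10 mm across, 45 mm long. 45 to 140 g. Origin on the axis, on the shank, 15 mm behind the barrel, x to the nose. Lies on its barrel, axis one barrel radius above the surface; starts with its nose away from the robot
- tip_a (a point): centre of the flat nose of bit_a, on its axis, 70 mm ahead of its origin
- bit_b: diamond core bit, thinner than bit_a; may be absent. Steel barrel 55 mm long, 10 to 30 mm across in steps of 5 (which: to be gauged; no two alike), then a round shank 10 mm across, 45 mm long. 45 to 140 g. Origin on the axis, on the shank, 15 mm behind the barrel, x to the nose. Lies on its barrel, axis one barrel radius above the surface; starts with its nose away from the robot
- tip_b (a point): centre of the flat nose of bit_b, on its axis, 70 mm ahead of its origin
- bit_c: diamond core bit, thinner than bit_b; may be absent. Steel barrel 55 mm long, 10 to 30 mm across in steps of 5 (which: to be gauged; no two alike), then a round shank 10 mm across, 45 mm long. 45 to 140 g. Origin on the axis, on the shank, 15 mm behind the barrel, x to the nose. Lies on its barrel, axis one barrel radius above the surface; starts with its nose away from the robot
- tip_c (a point): centre of the flat nose of bit_c, on its axis, 70 mm ahead of its origin
- bit_d: diamond core bit, thinner than bit_c; may be absent. Steel barrel 55 mm long, 10 to 30 mm across in steps of 5 (which: to be gauged; no two alike), then a round shank 10 mm across, 45 mm long. 45 to 140 g. Origin on the axis, on the shank, 15 mm behind the barrel, x to the nose. Lies on its barrel, axis one barrel radius above the surface; starts with its nose away from the robot
- tip_d (a point): centre of the flat nose of bit_d, on its axis, 70 mm ahead of its origin
- gauge: steel plate 180 wide, 70 high, 8 mm thick, upright in a blue vice; five through holes in a level row, axes 85 mm above the ledge, largest to the robot's left. Origin mid front face (robot side) at that height, x through the plate away from the robot, z up. Rubber jaws let it give along x, 0.4 mm per N, and spring back. Vice's front jaw: 76 mm wide, 24 mm out in front of the plate, 60 mm high
- hole_30 (a point): centre of the 30 mm hole at the front face of the gauge, at y = 65.8 mm from the gauge's origin (bored 32.5 mm across, so a 30 mm bit has 2.5 mm of play and a 35 mm bit cannot enter); axes as the gauge
- hole_25 (a point): centre of the 25 mm hole at the front face of the gauge, at y = 28.3 mm from the gauge's origin (bored 27.5 mm across, so a 25 mm bit has 2.5 mm of play and a 30 mm bit cannot enter); axes as the gauge
- hole_20 (a point): centre of the 20 mm hole at the front face of the gauge, at y = -4.2 mm from the gauge's origin (bored 22.5 mm across, so a 20 mm bit has 2.5 mm of play and a 25 mm bit cannot enter); axes as the gauge
- hole_15 (a point): centre of the 15 mm hole at the front face of the gauge, at y = -31.7 mm from the gauge's origin (bored 17.5 mm across, so a 15 mm bit has 2.5 mm of play and a 20 mm bit cannot enter); axes as the gauge
- hole_10 (a point): centre of the 10 mm hole at the front face of the gauge, at y = -54.2 mm from the gauge's origin (bored 12.5 mm across, so a 10 mm bit has 2.5 mm of play and a 15 mm bit cannot enter); axes as the gauge
- tray: grey plastic tray, fixed, 66 deep, 206 mm wide; five bays side by side in the holes' order, widest to the robot's left. Floor 3 mm thick; dividers (6 mm thick) and back wall reach 16 mm above the ledge; open at the front (robot side), where the shanks hang out. Origin on the ledge under the middle of the bays; x from the open front to the back wall, z up
- bay_30 (a point): middle of the floor of the bay for 30 mm bits, at y = 75 mm from the tray's origin; the bay is 44 mm wide inside and 60 mm long (30 mm to the open front edge, 30 mm to the back wall); axes as the tray. A bit lies well here with its nose 10 to 25 mm past this point
- bay_25 (a point): middle of the floor of the bay for 25 mm bits, at y = 27.5 mm from the tray's origin; the bay is 39 mm wide inside and 60 mm long (30 mm to the open front edge, 30 mm to the back wall); axes as the tray. A bit lies well here with its nose 10 to 25 mm past this point
- bay_20 (a point): middle of the floor of the bay for 20 mm bits, at y = -15 mm from the tray's origin; the bay is 34 mm wide inside and 60 mm long (30 mm to the open front edge, 30 mm to the back wall); axes as the tray. A bit lies well here with its nose 10 to 25 mm past this point
- bay_15 (a point): middle of the floor of the bay for 15 mm bits, at y = -52.5 mm from the tray's origin; the bay is 29 mm wide inside and 60 mm long (30 mm to the open front edge, 30 mm to the back wall); axes as the tray. A bit lies well here with its nose 10 to 25 mm past this point
- bay_10 (a point): middle of the floor of the bay for 10 mm bits, at y = -85 mm from the tray's origin; the bay is 24 mm wide inside and 60 mm long (30 mm to the open front edge, 30 mm to the back wall); axes as the tray. A bit lies well here with its nose 10 to 25 mm past this point
- dish: small white ceramic mixing dish, 84 mm across, bystander; origin at the centre of its underside
- shard: cobalt blue tile shard 8 mm thick, bystander; origin at the centre of its underside
- scribe: chrome tile scribe, about 130 mm long, bystander; origin at the centre of its underside
Mind the look-alikes: they are no part of the job. Leave any blue look-alike of the bit_d alone. Several things have the shape of the tray; the one meant has the colours described above.

How it is judged (in metres and radians):
On the way, in this order (a step that is already met when the one before it is completed fails the run):
1. bit_a has its nose right through the 30 hole, the smallest that lets it pass (x of tip_a in the frame of hole_30 above 0.011 m and y of tip_a in the frame of hole_30 between -0.006 and 0.006 m and z of tip_a in the frame of hole_30 between -0.006 and 0.006 m and angle between the x axis of bit_a and the x axis of gauge, either way round below 0.15 rad), for 0.1 s.
2. bit_a is offered to the next hole down, the 25 hole, and is stopped there (x of tip_a in the frame of hole_25 between -0.004 and 0.005 m and y of tip_a in the frame of hole_25 between -0.006 and 0.006 m and z of tip_a in the frame of hole_25 between -0.006 and 0.006 m and contact force between bit_a and gauge above 0.5 N), for 0.05 s.
3. bit_b has its nose right through the 25 hole, the smallest that lets it pass (x of tip_b in the frame of hole_25 above 0.011 m and y of tip_b in the frame of hole_25 between -0.006 and 0.006 m and z of tip_b in the frame of hole_25 between -0.006 and 0.006 m and angle between the x axis of bit_b and the x axis of gauge, either way round below 0.15 rad), for 0.1 s.
4. bit_b is offered to the next hole down, the 20 hole, and is stopped there (x of tip_b in the frame of hole_20 between -0.004 and 0.005 m and y of tip_b in the frame of hole_20 between -0.006 and 0.006 m and z of tip_b in the frame of hole_20 between -0.006 and 0.006 m and contact force between bit_b and gauge above 0.5 N), for 0.05 s.
5. bit_c has its nose right through the 20 hole, the smallest that lets it pass (x of tip_c in the frame of hole_20 above 0.011 m and y of tip_c in the frame of hole_20 between -0.006 and 0.006 m and z of tip_c in the frame of hole_20 between -0.006 and 0.006 m and angle between the x axis of bit_c and the x axis of gauge, either way round below 0.15 rad), for 0.1 s.
6. bit_c is offered to the next hole down, the 15 hole, and is stopped there (x of tip_c in the frame of hole_15 between -0.004 and 0.005 m and y of tip_c in the frame of hole_15 between -0.006 and 0.006 m and z of tip_c in the frame of hole_15 between -0.006 and 0.006 m and contact force between bit_c and gauge above 0.5 N), for 0.05 s.
7. bit_d has its nose right through the 15 hole, the smallest that lets it pass (x of tip_d in the frame of hole_15 above 0.011 m and y of tip_d in the frame of hole_15 between -0.006 and 0.006 m and z of tip_d in the frame of hole_15 between -0.006 and 0.006 m and angle between the x axis of bit_d and the x axis of gauge, either way round below 0.15 rad), for 0.1 s.
8. bit_d is offered to the next hole down, the 10 hole, and is stopped there (x of tip_d in the frame of hole_10 between -0.004 and 0.005 m and y of tip_d in the frame of hole_10 between -0.006 and 0.006 m and z of tip_d in the frame of hole_10 between -0.006 and 0.006 m and contact force between bit_d and gauge above 0.5 N), for 0.05 s.
At the end, for the whole second after the job is handed in: every bit present lies flat and still in the bay of the smallest hole it passed: its nose from 0 to 36 mm past the bay's middle towards the back wall with the shank to the open front, within 12 mm of the bay's centre line, down on the floor within 5 mm, and in line with the bay within 0.35 rad (x of tip_a in the frame of bay_30 between 0 and 0.036 m and y of tip_a in the frame of bay_30 between -0.012 and 0.012 m and z of tip_a in the frame of bay_30 between 0.011 and 0.02 m and angle between the x axis of each of bit_a, bit_b, bit_c, bit_d and the x axis of tray, either way round below 0.35 rad and linear speed of each of bit_a, bit_b, bit_c, bit_d below 0.02 m/s and x of bit_a in the frame of bay_30 below -0.02 m and x of tip_b in the frame of bay_25 between 0 and 0.036 m and y of tip_b in the frame of bay_25 between -0.012 and 0.012 m and z of tip_b in the frame of bay_25 between 0.0085 and 0.0175 m and x of bit_b in the frame of bay_25 below -0.02 m and x of tip_c in the frame of bay_20 between 0 and 0.036 m and y of tip_c in the frame of bay_20 between -0.012 and 0.012 m and z of tip_c in the frame of bay_20 between 0.006 and 0.015 m and x of bit_c in the frame of bay_20 below -0.02 m and x of tip_d in the frame of bay_15 between 0 and 0.036 m and y of tip_d in the frame of bay_15 between -0.012 and 0.012 m and z of tip_d in the frame of bay_15 between 0.0035 and 0.0125 m and x of bit_d in the frame of bay_15 below -0.02 m); the robot touches nothing.
It fails at once if a bit is pressed against the gauge plate with more than 20 N (contact force between any of bit_a, bit_b, bit_c, bit_d and gauge above 20 N).
It fails at once if the dish, tile shard or scribe is shifted by more than 4 cm (distance of any of dish, shard, scribe from where it was at the start of the episode above 0.04 m).
Of bit_a, bit_b, bit_c, bit_d only 3 to 4 are there at a start; the rules pass over those that are not, and their reading is None.
At some moment in a run one of bit_a, bit_b, bit_c, bit_d may be knocked a few centimetres aside while the robot is not near it.
Once in a run the grip may slacken for a moment while it holds something.
It also fails if it takes over 208 s, if anything falls off the work surface, if the arm or the gripper's body presses on something with over 40 N, if the wrist force passes 120 N, or if a joint passes its speed limit or range.

ROBOT

A 7-joint arm with a two-finger parallel gripper is mounted at the origin on the work surface. World frame = base frame: x ahead of the robot, y to its left, z up, the work surface at z = 0. Lengths are in mm, angles in rad, forces in N, time in s.
With the tool pointing down it reaches from about 400 to 875 mm from the base axis. Payload 19.3 kg.
Tool frame: the origin (TCP) lies at the very end of the fingers, on their centre line; the grasp point (between the pads) lies 19 mm behind it (grip_point_offset is the z of the grasp point in the tool frame, in mm); z points along the fingers, x is the direction in which the jaws open and shut, and the axes are right-handed (so a half turn about z gives the same grasp; the last joint's range is limited). The gripper opens to 85 mm and grips with 20 to 120 N. Pads are 22 mm wide; open, the fingers measure 114 mm over their backs; the gripper's body (76 mm by 85 mm) begins 54 mm behind the grasp point. The pads swing forward as they close: fully open they stand 13 mm farther back than shut.
Start: joints at [1.243, 0.521, -0.036, 1.599, 0.021, 1.021, -0.113], TCP at [159.318, -604.345, 231.291] pointing down, gripper open.
Joint ranges: [-2.91, 2.91], [-0.3, 2.13], [-1.5, 1.42], [0.17, 2.43], [-1.26, 4.41], [0.16, 1.93], [-2.52, 2.52]. Speed limits (rad/s): [1.89, 1.89, 2.39, 2.39, 3.01, 3.01, 3.01].

INTERFACE

Orientations are given as a 3x3 rotation matrix whose columns are the frame's x, y, z axes.
In Python, from workcell import movep, movel, goto_joints, open_gripper, clamp, wait, inverse_kinematics, read_state, camera, PlanningError, finish_job, grip_point_offset gives the robot as it stands. Calls block until the motion is done:
- movep(position, orientation): joint-space move of the TCP to a pose.
- movel(position, frame=None, max_speed=150, guard=None): straight line of the TCP; frame=None keeps the orientation; max_speed is the mean speed in mm/s. With guard (N) it stops when the force on the tool has changed by that much, and returns True; else False.
- goto_joints(angles): joint-space move.
- open_gripper() and clamp(): open the fingers fully, or close them until they stop; the grip force is fixed at half the most.
- wait(seconds).
- inverse_kinematics(position, orientation): joint angles nearest the present ones, or None.
- read_state(): the state.
- camera(name): name is "scene" or "top" or "wrist"; returns a dict with "image" (384x512x3 uint8, blue, green, red), "range_z" (384x512 float32, mm along the optical axis (not along the pixel's ray), 0 where there is no reading), "fx", "fy", "cx", "cy" (pixels), "cam_to_world" (4x4, takes a point from camera to world coordinates). Camera axes: x right, y up, looking along -z (the intrinsics and any distortion apply to the point x, -y, -z); pixel columns grow to the right and rows downward; lengths in mm; the calibration is good to about 2 mm. A picture is of the moment at which its call begins.
A pose or a line that the arm cannot do raises PlanningError and nothing moves.
- finish_job(): hands the job in, once; it reports no verdict.
The state is a dict: "time": time; "qpos": joint angles; "qvel": joint speeds; "joint_efforts": joint torques, N m; "eef_pos": TCP position; "tool_rot": TCP orientation; "ft_force": force on the tool from outside, world axes, zero at the start; "torque": the same for the moment, N m; "finger_gap": finger opening in mm.
Only numpy, scipy, OpenCV 4.12 (cv2) and the standard library are available. Lean on these libraries where they do the work, as an engineer would, in place of code of your own. Each camera call takes 0.05 s, during which the arm holds its last target. There are 200 camera calls.

## Working session

There is one attempt and no reset: what is moved stays moved. The work goes in short steps, each a Python script; the robot and the scene stay as the last script left them, time stands still between calls to the robot, and variables do not carry over. Pictures are saved under pics/ and viewed, about 12 in all and at most 16, crops included, and the job is handed in when it is done.

```bash
mkdir -p pics; ls
python3 - <<'E'
from workcell import *
import cv2,numpy as np
for n in ["scene","top"]:
    c=camera(n); cv2.imwrite(f"pics/{n}0.png",c["image"]); np.savez(f"{n}0.npz",**c)
    print(n,c["fx"],c["cx"],c["cy"],np.round(c["cam_to_world"],3).tolist(),[k for k in c])
print(grip_point_offset,read_state())
E
```

```text
pics
scene 375.32376339385667 252.333313428543 190.02060368962862 [[-0.071, -0.795, 0.602, 1114.222], [0.997, -0.064, 0.033, -39.733], [0.012, 0.603, 0.797, 887.172], [0.0, 0.0, 0.0, 1.0]] ['image', 'range_z', 'fx', 'fy', 'cx', 'cy', 'cam_to_world']
top 383.7367758990243 252.80619019157092 185.75049162584904 [[-0.006, 0.994, -0.11, 403.653], [-1.0, -0.006, -0.003, -49.515], [-0.003, 0.11, 0.994, 1221.985], [0.0, 0.0, 0.0, 1.0]] ['image', 'range_z', 'fx', 'fy', 'cx', 'cy', 'cam_to_world']
-18.700000000000003 {'time': 0.1, 'qpos': array([ 1.24280384,  0.52192597, -0.03629918,  1.59992022,  0.02121563,
        1.02111756, -0.11277393]), 'qvel': array([-0.00082026, -0.00239468,  0.0002106 , -0.00190441,  0.0004123 ,
        0.00015203,  0.00121168]), 'joint_efforts': array([ 3.14862569e-03, -9.28480554e+01,  1.98297814e+00, -3.70537126e+01,
        1.79992011e-02,  5.32526712e-03, -6.61808622e-05]), 'eef_pos': array([ 159.21558754, -604.08067559,  230.81236104]), 'tool_rot': array([[ 2.54944709e-01, -9.66955572e-01, -3.43123980e-04],
       [-9.66955135e-01, -2.54944922e-01,  9.24303202e-04],
       [-9.81237848e-04,  9.61392835e-05, -9.99999514e-01]]), 'ft_force': array([ 0.39342219, -0.2513859 ,  0.62081915]), 'torque': array([-0.01332087, -0.02526282,  0.00355962]), 'finger_gap': 85.45498865455005}
```

View pics/scene0.png

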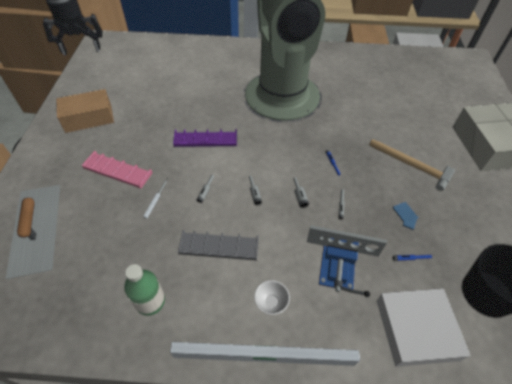

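View pics/top0.png

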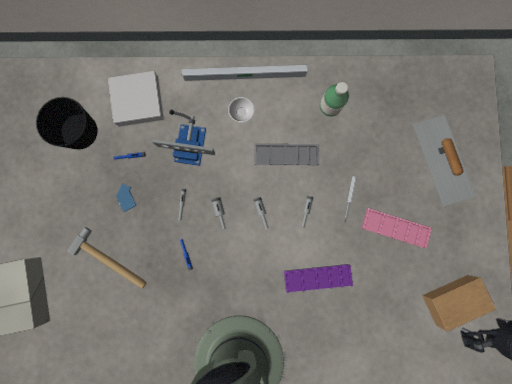

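The scene picture shows the robot at the top. In the top picture, the steel bit candidates are at (219,213), (261,211), (307,211) and (182,204). The blue look-alikes are at (186,254) and (129,156), and the scribe is at (350,198). The grey tray is at (287,155), with pink (397,227) and purple (319,278) decoys. The gauge is at (183,147) in the blue vice. I'll confirm in one enlarged crop.

```bash
cat > vis.py <<'E'
import numpy as np,cv2
def world(c):
    """per-pixel world points (H,W,3)"""
    z=c["range_z"].astype(float); h,w=z.shape
    u,v=np.meshgrid(np.arange(w),np.arange(h))
    p=np.stack([(u-c["cx"])/c["fx"]*z,-(v-c["cy"])/c["fy"]*z,-z,np.ones_like(z)],-1)
    W=(p@np.asarray(c["cam_to_world"]).T)[...,:3]; W[z==0]=np.nan
    return W
E
python3 - <<'E'
from vis import *
c=dict(np.load("top0.npz")); W=world(c)
im=c["image"][130:265,145:375]; cv2.imwrite("pics/crop1.png",cv2.resize(im,None,fx=3.4,fy=3.4,interpolation=cv2.INTER_CUBIC))
s=dict(np.load("scene0.npz"));Ws=world(s)
tab=W[225:245,150:350]; print("table z",np.nanmedian(tab[...,2]),np.nanstd(tab[...,2]),"scene",np.nanmedian(Ws[210:225,190:300,2]))
for nm,W_,b in [(n,W,b) for n,b in [("a",(200,235,207,233)),("b",(193,232,248,274)),("c",(192,232,298,316)),("d",(185,225,173,190)),("tray",(140,170,250,325)),("gauge",(135,165,145,220))]]:
    r0,r1,c0,c1=b; P=W_[r0:r1,c0:c1].reshape(-1,3); z0=np.nanmedian(tab[...,2])
    m=P[:,2]>z0+(5 if nm not in("gauge",) else 90); Q=P[m]
    if len(Q)<5: print(nm,len(Q));continue
    (cx,cy),(w,h),a=cv2.minAreaRect(Q[:,:2].astype(np.float32))
    mu=Q.mean(0); ev,V=np.linalg.eigh(np.cov(Q[:,:2].T)); print(nm,len(Q),np.round(mu),"rect",round(cx),round(cy),round(w),round(h),round(a),"dir",np.round(V[:,1],3),"zmax",round(Q[:,2].max()))
E
```

```text
table z -0.536636702857777 2.9395672397112333 scene 0.20511802177429672
a 206 [457.  61.  23.] rect 442 60 108 65 10 dir [-0.963 -0.268] zmax 34
b 201 [462. -70.  19.] rect 460 -69 76 111 89 dir [-0.954 -0.299] zmax 30
c 171 [ 463. -216.   15.] rect 459 -221 45 104 88 dir [-0.977  0.213] zmax 25
d 141 [485. 179.  11.] rect 476 180 111 48 1 dir [-0.994  0.111] zmax 19
tray 592 [ 645. -156.   11.] rect 639 -157 237 95 90 dir [-0.002  1.   ] zmax 22
gauge 259 [647. 159. 115.] rect 649 161 181 9 81 dir [0.156 0.988] zmax 125
```

View pics/crop1.png

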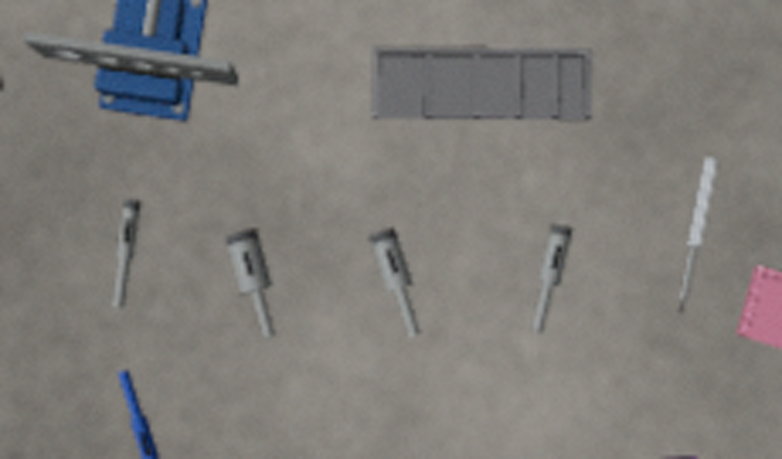

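The crop confirms the four steel bits: a (250,265), b (393,262), c (557,258) and d (128,235). They are grey, not blue, and their heights fit 30, 25, 20 and 15 mm. The plain grey five-bay tray is at (482,85), with its widest bay on the left. Next I'll move and look with the wrist camera.

```bash
cat > rob.py <<'E'
from workcell import *
from vis import *
def R(psi,tilt=0.):
    """tool down, bit axis (nose) along yaw psi; tilt>0 leans the fingers toward the nose direction"""
    u=np.array([np.cos(psi),np.sin(psi),0]); zd=np.array([0,0,-1.])
    x=np.array([np.sin(psi),-np.cos(psi),0]); z=np.cos(tilt)*zd+np.sin(tilt)*u
    return np.stack([x,np.cross(z,x),z],1)
def shot(name,save):
    c=camera(name); s=read_state(); cv2.imwrite(f"pics/{save}.png",c["image"]); np.savez(f"{save}.npz",tcp=s["eef_pos"],rot=s["tool_rot"],**c); return c
E
python3 - <<'E'
from rob import *
T=read_state()["time"]
movep([440,55,230],R(np.arctan2(.268,.963)))
c=shot("wrist","w_a"); s=read_state()
M=c["cam_to_world"]; Rt=s["tool_rot"]
print("cam in tool",Rt.T@(M[:3,3]-s["eef_pos"]),"axes",np.round(Rt.T@M[:3,:3],3).tolist(),c["fx"],s["time"]-T,s["qpos"])
psi=np.arctan2(-.156,.988); g=np.array([647,159,85]); u=np.array([.988,-.156,0])
for t in (.5,.7,.9,1.1):
    for d in (150,200,250):
        p=g-u*d*np.sin(t)+[0,0,d*np.cos(t)]
        print(t,d,np.round(p),inverse_kinematics(p,R(psi,t)) is not None)
E
```

```text
cam in tool [   0.24201191  -74.63953917 -142.06744817] axes [[1.0, 0.001, 0.001], [0.001, -0.956, -0.294], [0.0, 0.294, -0.956]] 328.49467574040483 2.5917 [ 0.34767806  0.3005898  -0.72674303  2.02846411  0.25361253  0.90141268
 -1.81612635]
0.5 150 [576. 170. 217.] True
0.5 200 [552. 174. 261.] True
0.5 250 [529. 178. 304.] True
0.7 150 [552. 174. 200.] True
0.7 200 [520. 179. 238.] False
0.7 250 [488. 184. 276.] True
0.9 150 [531. 177. 178.] True
0.9 200 [492. 183. 209.] False
0.9 250 [454. 190. 240.] False
1.1 150 [515. 180. 153.] False
1.1 200 [471. 187. 176.] False
1.1 250 [427. 194. 198.] False
```

View pics/w_a.png

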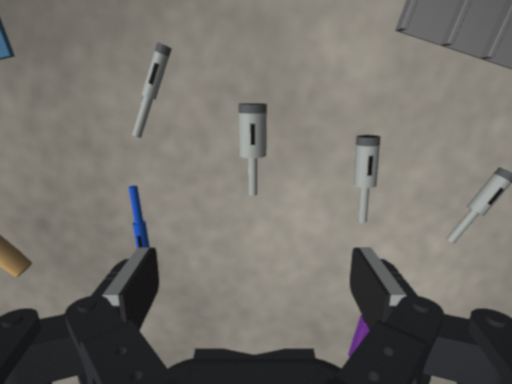

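The wrist view shows bit a at (253,148), b at (367,178), c at (480,205) and d at (152,88), plus a blue look-alike at (138,215). Next I'll measure the bits from depth and look at the gauge face.

```bash
cat >> vis.py <<'E'
def bits(c,near,r=75,zt=4.):
    """bit near a world xy: centre line, heading, nose point, barrel diameter from depth"""
    W=world(c); z0=np.nanmedian(W[...,2][np.abs(W[...,2])<8])
    rel=W[...,:2]-near
    m=(W[...,2]>z0+zt)&(W[...,2]<z0+45)&(np.hypot(rel[...,0],rel[...,1])<r)
    n,lab,st,ce=cv2.connectedComponentsWithStats(m.astype(np.uint8))
    i=min(range(1,n),key=lambda i:(9e9 if st[i,4]<60 else np.linalg.norm(np.nanmean(W[lab==i][:,:2],0)-near)))
    P=W[lab==i]; mu=P[:,:2].mean(0); V=np.linalg.eigh(np.cov(P[:,:2].T))[1][:,1]
    V*=np.sign(V[0]); s=(P[:,:2]-mu)@V; n_=np.array([-V[1],V[0]]); t=(P[:,:2]-mu)@n_
    lo,hi=np.percentile(s,[.5,99.5])
    # centre line from mid-edges in slices
    S=[];Tm=[];Wd=[]
    for a in np.arange(lo+6,hi-4,3):
        q=t[np.abs(s-a)<2.5]
        if len(q)>3: e=np.percentile(q,[3,97]); S.append(a);Tm.append(e.mean());Wd.append(e[1]-e[0])
    k,b=np.polyfit(S,Tm,1); psi=np.arctan2(V[1],V[0])+np.arctan(k)
    nose=mu+V*hi+n_*(k*hi+b)
    return dict(psi=psi,nose=nose,tail=mu+V*lo+n_*(k*lo+b),L=hi-lo,w=np.percentile(Wd,85),top=np.percentile(P[:,2],95)-z0,z0=z0,n=len(P),px=ce[i])
E
python3 - <<'E'
from rob import *
c=dict(np.load("w_a.npz"))
for k,p in dict(a=(457,61),b=(462,-70),c=(463,-216),d=(485,179)).items():
    try: print(k,{a:np.round(v,2) for a,v in bits(c,np.array(p)).items()})
    except Exception as e: print(k,e)
psi=np.arctan2(-.156,.988); g=np.array([647,159,85]); u=np.array([.988,-.156,0]); t=.9
movep(g-u*150*np.sin(t)+[0,0,150*np.cos(t)+20],R(psi,t))
c=shot("wrist","w_g"); print(read_state()["time"])
E
```

```text
a {'psi': np.float64(0.27), 'nose': array([497.48,  72.83]), 'tail': array([402.19,  46.  ]), 'L': np.float64(99.0), 'w': np.float64(27.99), 'top': np.float64(30.5), 'z0': np.float64(-0.45), 'n': np.int64(1838), 'px': array([251.84, 137.93])}
b {'psi': np.float64(0.31), 'nose': array([497.58, -56.45]), 'tail': array([403.07, -87.04]), 'L': np.float64(99.34), 'w': np.float64(21.99), 'top': np.float64(25.38), 'z0': np.float64(-0.45), 'n': np.int64(1540), 'px': array([365.26, 169.46])}
c {'psi': np.float64(-0.23), 'nose': array([ 502.74, -222.82]), 'tail': array([ 406.58, -199.84]), 'L': np.float64(98.86), 'w': np.float64(15.36), 'top': np.float64(20.34), 'z0': np.float64(-0.45), 'n': np.int64(1385), 'px': array([482.78, 200.12])}
d {'psi': np.float64(-0.13), 'nose': array([528.62, 174.  ]), 'tail': array([430.32, 186.49]), 'L': np.float64(99.09), 'w': np.float64(13.45), 'top': np.float64(15.58), 'z0': np.float64(-0.45), 'n': np.int64(1248), 'px': array([151.18,  85.35])}
5.625
```

View pics/w_g.png

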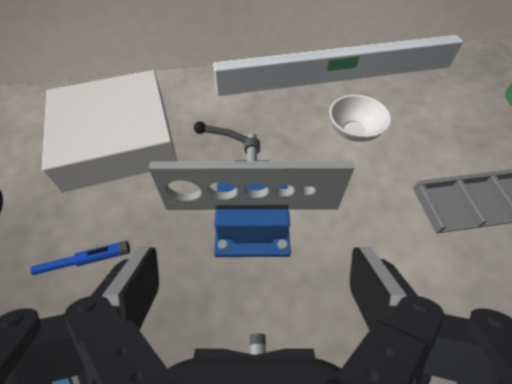

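This view shows the gauge face, with holes at (184,190), (224,190), (257,190), (287,190) and (309,190). The vice jaw is at (252,232). I'll fit the plate and hole centres, and the tray from the top view.

Run:
```python
from vis import *
c=dict(np.load("w_g.npz")); W=world(c); im=c["image"]; g=cv2.cvtColor(im,cv2.COLOR_BGR2GRAY)
P=W[170:209,158:350].reshape(-1,3); u=np.array([.988,-.156,0]); o=np.array([647,159,85.])
P=P[np.isfinite(P).all(1)]; P=P[np.abs((P-o)@u)<12]
for _ in range(6):
    mu=P.mean(0); n=np.linalg.svd(P-mu,full_matrices=False)[2][2]; d=(P-mu)@n
    P=P[np.abs(d)<max(1.,2*d.std())]
n*=np.sign(n[0]); print("plane n",n,"n pts",len(P),"res",((P-mu)@n).std())
# world->pixel, ortho image of front face
M=np.linalg.inv(c["cam_to_world"])
xg=np.array([n[0],n[1],0])/np.hypot(n[0],n[1]); yg=np.array([-xg[1],xg[0],0]); zg=np.array([0,0,1.])
o=mu+xg*(((mu-mu)@xg)); o=o-yg*((o-np.array([647,159,85]))@yg); o[2]=85
o+=xg*((mu-o)@n)/(xg@n)
ys=np.arange(100,-100,-.25); zs=np.arange(45,-45,-.25)
Y,Z=np.meshgrid(ys,zs); Q=o+Y[...,None]*yg+Z[...,None]*zg
q=Q@M[:3,:3].T+M[:3,3]; mx=(c["cx"]+c["fx"]*q[...,0]/-q[...,2]).astype(np.float32); my=(c["cy"]-c["fy"]*q[...,1]/-q[...,2]).astype(np.float32)
ort=cv2.remap(im,mx,my,cv2.INTER_CUBIC); cv2.imwrite("pics/ort.png",ort)
np.savez("gauge0.npz",o=o,xg=xg,yg=yg)
print("origin guess",o,"yaw",np.arctan2(xg[1],xg[0]))
# depth hole detection on ortho: behind plane
D=cv2.remap((np.nan_to_num(W-mu,nan=0)@n).astype(np.float32),mx,my,cv2.INTER_NEAREST)
hsv=cv2.cvtColor(ort,cv2.COLOR_BGR2HSV)
for h,y in zip((30,25,20,15,10),(65.8,28.3,-4.2,-31.7,-54.2)):
    m=(D>2.5)&(np.hypot(Y-y,Z)<h*.5+7)
    k,lab,st,ce=cv2.connectedComponentsWithStats(m.astype(np.uint8)); 
    if k<2: print(h,"none");continue
    i=1+np.argmax(st[1:,4]); x0,y0,w,hh=st[i,:4]
    print(h,"y c",round(100-.25*(x0+w/2),2),"exp",y,"w",w*.25,"z c",round(45-.25*(y0+hh/2),2),"h",hh*.25)
t=dict(np.load("top0.npz")); Wt=world(t); P=Wt[135:175,245:330].reshape(-1,3); P=P[np.isfinite(P).all(1)]
Q=P[P[:,2]>12]; print("tray hi pts",len(Q),np.percentile(Q,[2,50,98],axis=0).round(1).tolist())
```

```text
plane n [ 9.87984090e-01 -1.54555596e-01  7.49414087e-05] n pts 5520 res 0.39615162465380993
origin guess [642.50047254 159.70388496  85.        ] yaw -0.15517762860796497
30 y c 67.25 exp 65.8 w 32.5 z c 1.25 h 32.0
25 y c 30.25 exp 28.3 w 27.0 z c 1.38 h 25.25
20 y c -2.25 exp -4.2 w 21.0 z c 2.12 h 20.25
15 y c -29.0 exp -31.7 w 17.5 z c 1.25 h 15.0
10 y c -51.75 exp -54.2 w 11.5 z c 2.0 h 10.0
tray hi pts 305 [[609.5, -255.2, 12.6], [655.0, -153.3, 15.5], [671.7, -50.8, 20.5]]
```

View pics/ort.png

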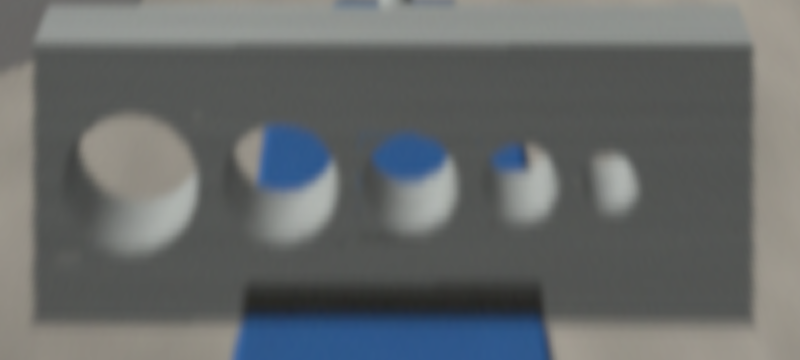

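The plate fit agrees. The edges and all five holes show the origin shifted about +1.9 mm in y, so it sits near (642.8, 161.6), yaw -0.155, z 85. The tray centre is near (637, -153), yaw about 0. Now I'll write the grasp helper and pick up bit a.

```bash
cat >> rob.py <<'E'
import json
G=dict(o=np.array([642.8,161.6,85.]),psi=-.155)
G['x']=np.array([np.cos(G['psi']),np.sin(G['psi']),0]); G['y']=np.array([-G['x'][1],G['x'][0],0])
HY={30:65.8,25:28.3,20:-4.2,15:-31.7,10:-54.2}; BY={30:75,25:27.5,20:-15,15:-52.5}
TR=np.array([637.,-153.])
U=lambda p:np.array([np.cos(p),np.sin(p),0])
def look(near,psi,z=170):
    """wrist shot with the tool over the shank; returns refined bit"""
    p=np.array(near)-62*U(psi)[:2]; movep([*p,z],R(psi)); c=shot("wrist","w_last")
    return bits(c,np.array(near)-40*U(psi)[:2])
def grasp(b,Rb,zt=3.):
    u=U(b['psi']); nose=b['nose']+.5*u[:2]; p=nose-77.5*u[:2]
    movel([*p,60],R(b['psi']),200); movel([*p,zt],None,100)
    clamp(); s=read_state()
    A=77.5+float((p-s['eef_pos'][:2])@u[:2]); h=Rb-float(s['eef_pos'][2])
    print("gap",s['finger_gap'],"eef",s['eef_pos'],"A,h",A,h)
    p=s['eef_pos'].copy(); p[2]=130; movel(p,None,200)
    json.dump(dict(A=A,h=h,R=Rb),open("held.json","w")); return A,h
def held_view(save):
    """nose of the held bit in the tool frame from a wrist depth picture: axial, height, pitch"""
    c=shot("wrist",save); s=read_state(); P=(world(c).reshape(-1,3)-s['eef_pos'])@s['tool_rot']
    P=P[np.isfinite(P).all(1)]; fwd,up,lat=-P[:,1],-P[:,2],P[:,0]
    m=(np.abs(lat)<4)&(fwd>35)&(fwd<130)&(up>-25)&(up<50); fwd,up=fwd[m],up[m]
    if len(fwd)<20: return None
    tip=np.percentile(fwd,99.5); b=(fwd>tip-45)&(fwd<tip-6); k=np.polyfit(fwd[b],up[b],1)
    return dict(tip=tip,top=np.median(up[b]),pitch=k[0],n=len(fwd),gap=s['finger_gap'],t=s['time'])
E
python3 - <<'E'
from rob import *
b=look([497.5,72.8],.27); print({k:np.round(v,2) for k,v in b.items()})
grasp(b,15.); print(held_view("h_a"))
E
```

```text
{'psi': np.float64(0.27), 'nose': array([497.55,  72.7 ]), 'tail': array([402.09,  45.9 ]), 'L': np.float64(99.15), 'w': np.float64(27.43), 'top': np.float64(30.52), 'z0': np.float64(-0.48), 'n': np.int64(2611), 'px': array([254.17, 144.52])}
gap 7.58537547784504 eef [423.42182488  51.86065523   3.03975431] A,h 77.49862102719221 11.960245685909081
{'tip': np.float64(76.96126850136751), 'top': np.float64(26.099885040925205), 'pitch': np.float64(-0.01335847042188806), 'n': 2641, 'gap': 7.721684156226554, 't': 11.0167}
```

View pics/h_a.png

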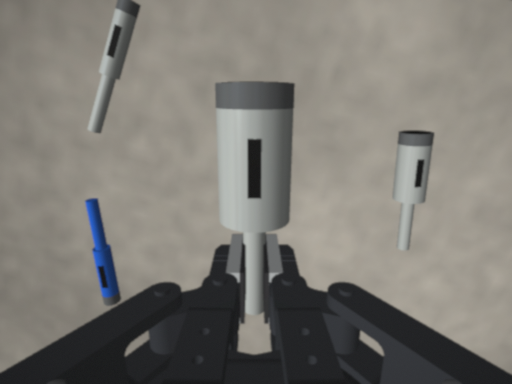

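Bit a is held straight: its nose is at (255,95), and the shank is between the pads at (255,265). Now the gauging routine with a small hole search.

```bash
cat >> rob.py <<'E'
SE=[(0,0),(1.6,0),(-1.6,0),(0,1.6),(0,-1.6),(1.6,1.6),(-1.6,-1.6),(-1.6,1.6),(1.6,-1.6),(3,0),(-3,0),(0,3),(0,-3)]
def off():
    try: return np.array(json.load(open("off.json")))      # learned gauge correction (x,y,z)
    except OSError: return np.zeros(3)
def tcp_for(hole,depth,A,h,d=(0,0)):
    o=off(); return G['o']+G['x']*(depth+o[0]-A)+G['y']*(HY[hole]+o[1]+d[0])+np.array([0,0,o[2]+d[1]-h])
def tip(hole,A,h):
    s=read_state(); o=off(); Rt=s['tool_rot']; p=s['eef_pos']-Rt[:,1]*A-Rt[:,2]*h-G['o']
    return np.array([p@G['x']-o[0],p@G['y']-HY[hole]-o[1],p[2]-o[2]]).round(2)
def aim(hole,depth,A,h,d=(0,0),sp=150):
    """line to a pose, then correct the standing error of the arm"""
    t=tcp_for(hole,depth,A,h,d); movel(t,R(G['psi']),sp); e=t-read_state()['eef_pos']
    return e if np.linalg.norm(e)<3 else e*0
def passes(hole,A,h,tries=SE):
    for i,d in enumerate(tries):
        e=aim(hole,-5,A,h,d); t=tcp_for(hole,16,A,h,d)+e
        hit=movel(t,None,30,guard=4); x=tip(hole,A,h); f=read_state()['ft_force']
        print(" pass",hole,d,"hit",hit,"tip",x,"e",e.round(2),"f",np.round(f,1),"t",read_state()['time'])
        if x[0]>12:
            wait(.25); movel(tcp_for(hole,-12,A,h,d)+e,None,80); return d
    aim(hole,-12,A,h); return None
def stopped(hole,A,h):
    e=aim(hole,-6,A,h); hit=movel(tcp_for(hole,8,A,h)+e,None,20,guard=3); wait(.2)
    x=tip(hole,A,h); s=read_state(); print(" stop",hole,"hit",hit,"tip",x,"f",np.round(s['ft_force'],1),"gap",s['finger_gap'],"t",s['time'])
    movel(tcp_for(hole,-30,A,h),None,100); return hit
E
python3 - <<'E'
from rob import *
A,h=77.2,11.6; json.dump(dict(A=A,h=h,R=15),open("held.json","w"))
movep(tcp_for(30,-35,A,h),R(G['psi'])); print(held_view("h_a2"),read_state()['ft_force'])
print(passes(30,A,h))
E
```

```text
{'tip': np.float64(112.1075020493543), 'top': np.float64(25.03803118472471), 'pitch': np.float64(-0.0005962202488194935), 'n': 2663, 'gap': 7.521134750736529, 't': 11.9917} [-0.27300841 -0.82714199 -0.90870101]
 pass 30 (0, 0) hit False tip [15.26  1.21 -0.4 ] e [-0.4   1.31 -0.34] f [-0.1 -0.3 -2.5] t 13.175
(0, 0)
```

```bash
sed -i "s/movel(t,R(G\['psi'\]),sp); e=/movel(t,R(G['psi']),sp); wait(.2); e=/" rob.py
cat >> rob.py <<'E'
def lay(size,A,h,nose,dy=0.):
    """lower the bit into its bay with the nose at x=nose past the bay's middle, open, rise"""
    Rb=size/2; p=np.array([TR[0]+nose-A,TR[1]+BY[size]+dy,0])
    s=read_state()['eef_pos']; q=s-60*G['x']; q[2]=110; movel(q,None,200)
    movep(p+[0,0,70],R(0.)); z=3+Rb-h
    movel(p+[0,0,z+12],None,150); wait(.15); e=(p+[0,0,z+12]-read_state()['eef_pos'])
    hit=movel(p+[0,0,z+.3]+e,None,40,guard=6); print(" laid hit",hit,read_state()['eef_pos'])
    open_gripper(); movel(p+[0,0,90],None,200)
E
python3 - <<'E'
from rob import *
A,h=77.2,11.6
print(stopped(25,A,h)); print(held_view("h_a3"))
E
```

```text
stop 25 hit True tip [ 0.99 -0.24 -0.85] f [-1.6  1.6 -0.2] gap 7.2559434138512895 t 15.2083
True
{'tip': np.float64(107.4710967866844), 'top': np.float64(24.61559620773534), 'pitch': np.float64(-1.493521730157143), 'n': 3930, 'gap': 7.732991724823266, 't': 15.7167}
```

The 25 hole stopped it, but the residual force reading is ambiguous. I'll repeat the press a little more firmly and log the force.

```bash
python3 - <<'E'
import re
s=open("rob.py").read(); i=s.index("def stopped"); j=s.index("def lay")
s=s[:i]+'''def stopped(hole,A,h,guard=5):
    """press lightly; report axial force on the bit against the free reading"""
    e=aim(hole,-6,A,h); wait(.1); f0=read_state()['ft_force']@G['x']
    hit=movel(tcp_for(hole,9,A,h)+e,None,20,guard=guard); F=[]
    for _ in range(4): wait(.08); F.append(read_state()['ft_force']@G['x']-f0)
    s=read_state(); print(" stop",hole,"hit",hit,"tip",tip(hole,A,h),"Fx",np.round(F,1),"gap",s['finger_gap'],"t",s['time'])
    movel(tcp_for(hole,-30,A,h),None,100); return hit,min(map(abs,F))
'''+s[j:]
open("rob.py","w").write(s)
E
python3 - <<'E'
from rob import *
A,h=77.2,11.6
print(stopped(25,A,h))
E
```

```text
stop 25 hit True tip [ 1.94  0.07 -0.95] Fx [-3.1 -3.4 -2.1 -2.4] gap 7.514967327301493 t 17.1833
(True, np.float64(2.140115114335153))
```

A steady axial force of 2–3 N confirms the stop. Next I'll lay bit a in bay 30.

Run:
```python
from rob import *
lay(30,77.2,11.6,20)
s=read_state()['eef_pos']; movep([s[0]-25,-130,200],R(0.))
c=shot("wrist","t_a"); print(read_state()['time'])
b=bits(c,np.array([610,-78.])); print({k:np.round(v,2) for k,v in b.items()})
W=world(c); m=(W[...,2]>11)&(W[...,2]<20); P=W[m]; P=P[(P[:,0]>590)&(P[:,0]<700)&(P[:,1]<-100)]; print(np.percentile(P,[1,50,99],axis=0).round(1).tolist())
Q=P[P[:,0]>np.percentile(P[:,0],97)-12]; print(np.polyfit(Q[:,1],Q[:,0],1))
```

```text
laid hit True [578.92014017 -77.93400663   5.02060031]
22.2917
{'psi': np.float64(-0.01), 'nose': array([656.05, -78.77]), 'tail': array([557.5, -77.9]), 'L': np.float64(98.56), 'w': np.float64(27.3), 'top': np.float64(33.35), 'z0': np.float64(-0.41), 'n': np.int64(2499), 'px': array([198.76,  98.21])}
[[605.8, -255.0, 11.5], [652.2, -187.1, 15.2], [671.0, -100.5, 17.2]]
[1.17273818e-02 6.68937255e+02]
```

View pics/t_a.png

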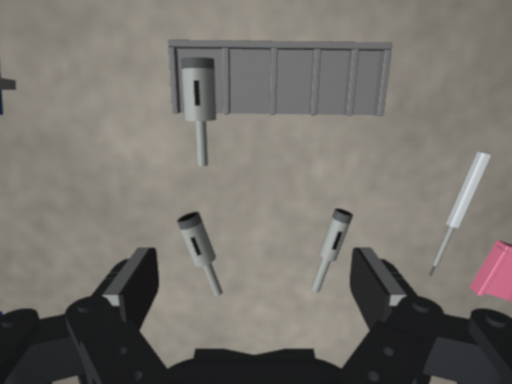

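Bit a lies in bay 30: nose at (198,62), shank hanging out to (203,163), axis in line. Bits b (197,240) and c (337,235) haven't moved. On to bit b.

To keep the opening fingers clear of the neighbouring shank, I'll release b partly in its bay and then push its tail with closed fingers.

```bash
cat >> rob.py <<'E'
def push(size,nose0,nose1,dy=0.):
    """closed fingers push the tail end of a released bit along the bay"""
    y=TR[1]+BY[size]+dy; z=3+size/2-5; x=lambda n:TR[0]+n-100-11
    clamp(); movel([x(nose0)-22,y,70],R(0.),200); movel([x(nose0)-22,y,z],None,120)
    hit=movel([x(nose1),y,z],None,40,guard=8); s=read_state(); print(" push hit",hit,s['eef_pos'])
    p=s['eef_pos'].copy(); p[0]-=6; movel(p,None,60); p[2]=90; movel(p,None,200); open_gripper()
def gauge_bit(near,psi,size):
    b=look(near,psi); print({k:np.round(v,2) for k,v in b.items()})
    A,h=grasp(b,size/2,3. if size>15 else 2.); hv=held_view(f"h_{size}"); print(hv)
    A=.5*(A+hv['tip']+.3) if hv else A; h-=.35; json.dump(dict(A=A,h=h,R=size/2),open("held.json","w"))
    return A,h
E
python3 - <<'E'
from rob import *
A,h=gauge_bit([497.6,-56.4],.31,25)
movep(tcp_for(25,-35,A,h),R(G['psi'])); print(read_state()['finger_gap'])
print(passes(25,A,h)); print(read_state()['finger_gap'])
E
```

```text
{'psi': np.float64(0.3), 'nose': array([498.09, -58.01]), 'tail': array([403.47, -87.56]), 'L': np.float64(99.13), 'w': np.float64(23.54), 'top': np.float64(25.59), 'z0': np.float64(-0.46), 'n': np.int64(2214), 'px': array([256.23, 146.28])}
gap 7.679707285150345 eef [424.61171654 -80.96762468   3.05419213] A,h 77.48444591052217 9.445807865783749
{'tip': np.float64(77.11750070329634), 'top': np.float64(21.220531673615742), 'pitch': np.float64(-0.010180711490718558), 'n': 2477, 'gap': 7.435663659666868, 't': 25.8917}
6.990323825747351
 pass 25 (0, 0) hit False tip [16.25  0.26 -0.15] e [ 0.43  0.24 -0.1 ] f [ 1.   0.4 -0.6] t 28.5
(0, 0)
7.401963949192634
```

Run:
```python
from rob import *
H=json.load(open("held.json")); A,h=H['A'],H['h']
print(stopped(20,A,h)); 
N=-17
lay(25,A,h,N); c=shot("wrist","t_b0"); push(25,N,18)
s=read_state()['eef_pos']; movep([s[0]-5,-150,200],R(0.)); c=shot("wrist","t_b"); print(read_state()['time'])
for k,y in((30,-78.),(25,-125.5)):
    b=bits(c,np.array([610,y])); print(k,{k:np.round(v,2) for k,v in b.items()})
```

```text
stop 20 hit True tip [ 2.19 -0.23 -0.85] Fx [-2.3 -2.3 -3.1 -2.4] gap 7.109099418158128 t 30.7833
(True, np.float64(2.314161545002155))
 laid hit False [ 541.89296521 -125.60244088    5.55217119]
 push hit False [ 543.93731527 -125.55262663   10.56350882]
41.0167
30 {'psi': np.float64(-0.01), 'nose': array([655.93, -79.2 ]), 'tail': array([557.33, -78.08]), 'L': np.float64(98.6), 'w': np.float64(27.05), 'top': np.float64(33.38), 'z0': np.float64(-0.4), 'n': np.int64(2684), 'px': array([176.48,  73.92])}
25 {'psi': np.float64(-0.0), 'nose': array([ 656.06, -125.77]), 'tail': array([ 557.54, -125.5 ]), 'L': np.float64(98.52), 'w': np.float64(23.69), 'top': np.float64(28.44), 'z0': np.float64(-0.4), 'n': np.int64(2219), 'px': array([227.89,  75.85])}
```

View pics/t_b.png

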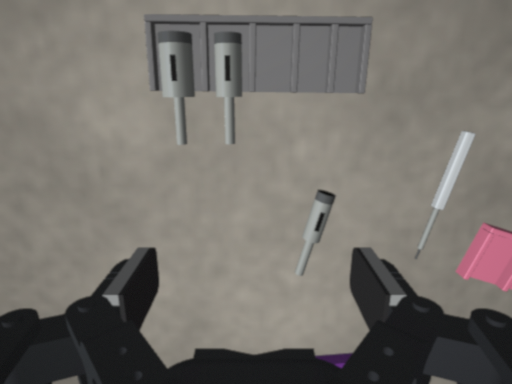

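Bits a (176,65) and b (228,65) lie side by side in their bays, in line and well seated. Now bit c at (318,225).

Run:
```python
from rob import *
A,h=gauge_bit([502.7,-222.8],-.23,20)
movep(tcp_for(20,-35,A,h),R(G['psi']))
d=passes(20,A,h); print(d)
if d is not None:
    r=stopped(15,A,h); print(r,held_view("h_c2"))
```

```text
{'psi': np.float64(-0.26), 'nose': array([ 502.76, -226.4 ]), 'tail': array([ 406.82, -200.95]), 'L': np.float64(99.26), 'w': np.float64(18.96), 'top': np.float64(20.49), 'z0': np.float64(-0.45), 'n': np.int64(1831), 'px': array([256.13, 146.05])}
gap 7.178678037820929 eef [ 428.34683699 -206.65266407    3.04601882] A,h 77.4901286118442 6.953981178390177
{'tip': np.float64(77.3205044841529), 'top': np.float64(16.184467188583874), 'pitch': np.float64(-0.010521908048590005), 'n': 2301, 'gap': 7.002791387146731, 't': 44.5417}
 pass 20 (0, 0) hit False tip [16.27  0.21 -0.11] e [ 0.45  0.18 -0.03] f [ 0.3 -0.6 -0.1] t 47.4333
(0, 0)
 stop 15 hit True tip [ 2.48 -0.24 -0.85] Fx [-3.5 -3.8 -3.7 -4.4] gap 7.281083451630888 t 49.6917
(True, np.float64(3.542201826799498)) {'tip': np.float64(107.53051489123439), 'top': np.float64(14.46971041932582), 'pitch': np.float64(-1.3232365865883862), 'n': 3540, 'gap': 6.95883206258763, 't': 50.2167}
```

Run:
```python
from rob import *
H=json.load(open("held.json")); A,h=H['A'],H['h']
N=-17
lay(20,A,h,N); push(20,N,18)
s=read_state()['eef_pos']; movep([s[0]-5,-150,200],R(0.)); c=shot("wrist","t_c"); print(read_state()['time'])
for k,y in((30,-78.),(25,-125.5),(20,-168.)):
    b=bits(c,np.array([610,y])); print(k,{k:np.round(v,2) for k,v in b.items()})
A,h=gauge_bit([528.6,174.],-.13,15)
```

```text
laid hit False [ 541.7728374  -168.02733586    5.5538466 ]
 push hit False [ 543.91917826 -168.02310484    8.04561615]
60.0
30 {'psi': np.float64(-0.03), 'nose': array([674.07, -80.1 ]), 'tail': array([558.5 , -76.69]), 'L': np.float64(115.28), 'w': np.float64(54.56), 'top': np.float64(33.0), 'z0': np.float64(-0.42), 'n': np.int64(4683), 'px': array([177.89,  59.99])}
25 {'psi': np.float64(-0.0), 'nose': array([ 655.91, -125.8 ]), 'tail': array([ 557.51, -125.49]), 'L': np.float64(98.4), 'w': np.float64(23.54), 'top': np.float64(28.45), 'z0': np.float64(-0.42), 'n': np.int64(2231), 'px': array([228.22,  75.63])}
20 {'psi': np.float64(0.01), 'nose': array([ 655.58, -167.35]), 'tail': array([ 556.66, -167.87]), 'L': np.float64(98.93), 'w': np.float64(19.0), 'top': np.float64(23.48), 'z0': np.float64(-0.42), 'n': np.int64(1820), 'px': array([272.88,  78.53])}
{'psi': np.float64(-0.12), 'nose': array([529.22, 174.92]), 'tail': array([430.55, 186.73]), 'L': np.float64(99.38), 'w': np.float64(13.79), 'top': np.float64(15.66), 'z0': np.float64(-0.47), 'n': np.int64(1425), 'px': array([251.88, 150.88])}
gap 6.997665892513304 eef [452.77288678 184.09747432   2.05100581] A,h 77.50120997735321 5.448994190362641
{'tip': np.float64(77.22003405163049), 'top': np.float64(12.106934824758886), 'pitch': np.float64(-0.015200902746304864), 'n': 2161, 'gap': 7.323269884320948, 't': 64.3083}
```

Run:
```python
from rob import *
H=json.load(open("held.json")); A,h=H['A'],H['h']
movep(tcp_for(15,-35,A,h),R(G['psi']))
d=passes(15,A,h); print(d)
if d is not None: print(stopped(10,A,h), held_view("h_d2"))
```

```text
pass 15 (0, 0) hit False tip [16.62 -0.4  -0.14] e [ 0.69 -0.49 -0.08] f [-0.2  0.1  0.1] t 66.2083
(0, 0)
 stop 10 hit True tip [ 2.16 -0.1  -0.81] Fx [-3.9 -4.  -3.6 -3.7] gap 6.860705551187678 t 68.4167
(True, np.float64(3.60704910864311)) {'tip': np.float64(107.51710390647932), 'top': np.float64(11.638810194038998), 'pitch': np.float64(-0.01722568451471279), 'n': 2427, 'gap': 7.137773925743929, 't': 68.9417}
```

View pics/t_c.png

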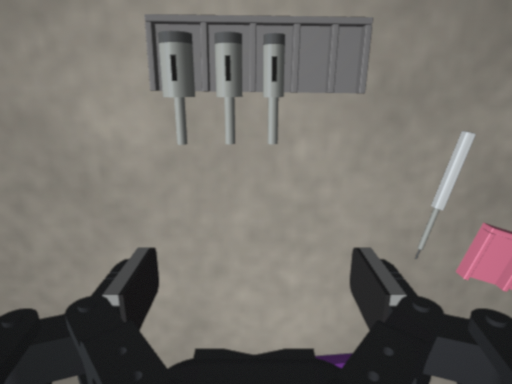

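Bits a (176,65), b (228,65) and c (273,65) are all in place. The odd reading for a was its depth mask merging with the tray wall. Next I'll lay bit d.

Run:
```python
from rob import *
H=json.load(open("held.json")); A,h=H['A'],H['h']
N=-17
lay(15,A,h,N); push(15,N,18)
s=read_state()['eef_pos']; movep([s[0]-5,-150,200],R(0.)); wait(.5); c=shot("wrist","t_d"); print(read_state()['time'],read_state()['finger_gap'])
for k,y in((30,-78.),(25,-125.5),(20,-168.),(15,-205.5)):
    b=bits(c,np.array([610,y]),zt=5); print(k,{k:np.round(v,2) for k,v in b.items()})
cv2.imwrite("pics/t_d2.png",cv2.resize(c["image"][0:170,120:400],None,fx=2.8,fy=2.8))
```

```text
laid hit False [ 541.83283279 -205.45012065    4.53166157]
 push hit False [ 543.93546999 -205.54374257    5.55115992]
79.3583 85.44214519710845
30 {'psi': np.float64(-0.01), 'nose': array([655.86, -79.23]), 'tail': array([557.74, -78.19]), 'L': np.float64(98.12), 'w': np.float64(26.94), 'top': np.float64(33.35), 'z0': np.float64(-0.42), 'n': np.int64(2679), 'px': array([175.67,  72.96])}
25 {'psi': np.float64(-0.0), 'nose': array([ 655.74, -125.78]), 'tail': array([ 557.28, -125.33]), 'L': np.float64(98.46), 'w': np.float64(23.42), 'top': np.float64(28.36), 'z0': np.float64(-0.42), 'n': np.int64(2235), 'px': array([227.28,  75.05])}
20 {'psi': np.float64(0.0), 'nose': array([ 655.57, -167.29]), 'tail': array([ 556.87, -167.67]), 'L': np.float64(98.69), 'w': np.float64(18.98), 'top': np.float64(23.39), 'z0': np.float64(-0.42), 'n': np.int64(1835), 'px': array([272.04,  77.68])}
15 {'psi': np.float64(0.0), 'nose': array([ 655.25, -204.72]), 'tail': array([ 556.35, -204.85]), 'L': np.float64(98.9), 'w': np.float64(14.02), 'top': np.float64(18.52), 'z0': np.float64(-0.42), 'n': np.int64(1500), 'px': array([310.96,  81.86])}
```

View pics/t_d2.png

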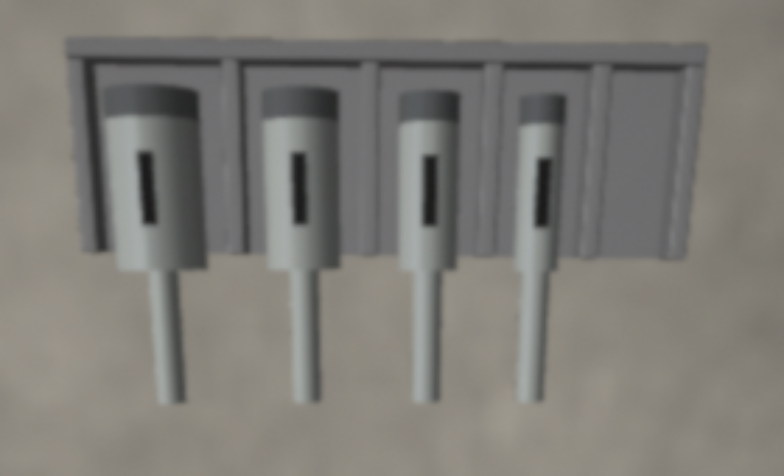

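All four bits lie flat and in line in their bays, with noses at crop row ~95, shanks at the open front and the 10 bay empty. The robot is clear, so I'm handing in.

```bash
python3 -c "
from workcell import *
finish_job(); print(read_state()['time'])"
```

```text
the job is handed in; nothing more can be done
the job is handed in; nothing more can be done
```

All four bits were present; I gauged them from thickest to thinnest, laid them in the tray and handed the job in at about 79 s of the 208 s allowed.

| Bit | Passed hole | Stopped at | Axial force while held at the stop |
|---|---|---|---|
| a | 30 | 25 | 2–3.5 N |
| b | 25 | 20 | 2–3 N |
| c | 20 | 15 | 3.5–4.5 N |
| d | 15 | 10 | about 4 N |

- **Gauging:** Each nose went about 15 mm or more past the plate's front face on the first try, with no resistance felt. Every press was set to stop at a 5 N change or less. I took each bit's size from the camera and started it at its expected hole, so I did not step down through the larger ones.
- **Tray:** Bits b, c and d were released partly in their bays and then pushed home with closed fingers, so the opening fingers would not hit the neighbouring shanks. The last wrist picture puts each nose about 18–19 mm past its bay's middle, within about 1.5 mm of the centre line, in line to 0.01 rad and down on the floor.
- **Checks that disagreed:**
  - The first press of bit a on the 25 hole gave an unclear force reading, so I repeated it and it held.
  - One depth measurement of bit a in the tray was wrong because it merged with the tray wall. The picture and the next measurement showed the bit had not moved.
- **Not checked:** I did not measure the dish, shard or scribe again at the end, but no move went near them. I saw no sign of a bit being knocked or the grip slackening.

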